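# Sterilise the potting scraper between seedling trays

### The arm

A 7-joint arm with a two-finger parallel gripper is mounted at the origin on the work surface. World frame = base frame: x ahead of the robot, y to its left, z up, the work surface at z = 0. Lengths are in m, angles in rad, forces in N, time in s.
With the tool pointing down it reaches from about 0.35 to 0.9 m from the base axis. Payload 8.1 kg.
Tool frame: the origin (TCP) lies midway between the tips of the shut fingers; the grasp point (between the pads) lies 19 mm behind it; z points along the fingers, y is the line along which they close (so a half turn about z gives the same grasp; the last joint's range is limited). The gripper opens to 92 mm and grips with 3 to 60 N. Pads are 19 mm wide; open, the fingers measure 130 mm over their backs; the gripper's body (75 mm by 190 mm) begins 47 mm behind the grasp point.
Start: joints at [1.081, 0.434, 0.025, 1.573, -0.012, 1.134, -0.075], TCP at [0.236, -0.579, 0.227] pointing down, gripper open.
Joint ranges: [-2.62, 2.62], [-0.44, 2.09], [-1.27, 1.32], [0.08, 2.57], [-1.32, 4.46], [0.12, 2], [-2.74, 2.74]. Speed limits (rad/s): [2.22, 2.22, 3.01, 3.01, 3.14, 3.14, 3.14].

### API

Orientations are given as a rotation vector (axis times angle).
In Python, from cell import observe, cams, job gives the robot as it stands. The module is installed in compiled form; this text tells all that it offers.
- The arm moves only by the tool step_arm, never from a script. Its argument "steps" is a list of rows, each a list of 6 numbers: the shift along the world's x, y, z in mm, then the turn, a rotation vector about the world's x, y, z in rad. In form: [[dx, dy, dz, rx, ry, rz], ...]. A call has 1 to 20 rows; each row shifts and turns the commanded pose from where the row before left it; what a row does not reach is not made up. A row lasts 1/12 s, in which the tool goes at most 41.7 mm and 7.16 degrees, less where a joint would pass 70% of its speed; a pose out of reach is approached as far as the arm can. A call with a gripper value outside its range is refused whole. "gripper" is the opening, from 0 (shut) to 1 (fully open), set as the call begins (left out, the last holds). The fingers move at their own pace and stop on an object; "force" is the grip in N (left out, the last holds). Time passes only in rows, so rows that do not move let the fingers close. It gives the time, the measured TCP pose, the force, the opening and the grip force at its end, in the units of the state.
- observe(): the state, without advancing time (a new reading comes with each control period).
- cams.get_image(name): name is "scene" or "top"; returns the picture (480x640x3 uint8, red, green, blue); there is no depth.
- cams.get_calibration(name): a dict with "fov_y" (degrees; the focal length in pixels is half the picture's height over the tangent of half this angle, whatever the lens; pixels are square), "cx", "cy" (the principal point, pixels), "world_to_cam" (4x4, takes a point from world to camera coordinates). Camera axes: x right, y up, looking along -z (the intrinsics and any distortion apply to the point x, -y, -z); pixel columns grow to the right and rows downward; lengths in m; the calibration is good to about 2 mm. A picture is of the moment at which its call begins. get_calibration takes no time and is no camera call.
- job.sign_off(): hands the job in; it is judged then, once.
The state is a dict: "clock": time; "joints": joint angles; "dq": joint speeds; "joint_efforts": joint torques, N m; "position": TCP position; "ee_rot": TCP orientation; "force": force on the tool from outside, world axes, zero at the start; "ft_torque": the same for the moment, N m; "width": opening from 0.0 (shut) to 1.0 (fully open); "gripper_force": force on a finger pad.
Only numpy, scipy, OpenCV 4.12 (cv2) and the standard library are available. Lean on these libraries where they do the work, as an engineer would, in place of code of your own. Each camera call takes 0.05 s, during which the arm holds its last target. There are 200 camera calls.

### The job

A yellow pot has been left standing in front of the tool steriliser's slot: first set it upright in the empty square cell of the black tray and let go. Then slide the orange-handled scraper blade-first, lying flat, fully home into the steriliser's slot, so that its handle meets the front, and let go. Last, press the blue key all the way down and release it, then press the green key likewise, one at a time and only with the scraper in; never press the red key, keep the pot upright, and leave the other things where they stand.

Things in the scene. Friction and masses are not known exactly. Their poses are not given: they have to be found in the camera images.
- steriliser: White table-top tool steriliser with a grey front, fixed, 200 mm deep (x), 200 mm wide (y), 85 mm high. Origin: on the table under the middle of its front face; its x axis points into the machine (the way the blade goes in), y to its left, z up. Three round keys stand on its top in a row along y, 40 mm behind the front.
- slot (a point): Centre of the slot's mouth in the plane of the front face, 50 mm above the table; same axes as the steriliser. The slot is level: 58 mm wide (y), 8 mm high (z), 100 mm deep; over the first 12 mm a black funnel narrows to this from 74 x 17 mm. It faces the robot; an orange bar 58 mm long on the top's front edge marks it from above.
- scraper: Loose flat scraper lying flat: orange handle 104 mm long (x), 24 mm wide (y), 22 mm thick (z), and in front of it (+x) a flat steel blade 80 mm long, 50 mm wide, 4 mm thick at mid thickness of the handle. About 160 g, balance point about 20 mm ahead of the handle's middle. Origin: centre of the handle's underside; x points along the blade, z up.
- scraper_root (a point): Middle of the handle's front end, where the blade begins: 52 mm ahead of the scraper's origin and 11 mm up. It comes to the slot's mouth when the scraper is fully home.
- scraper_tip (a point): Middle of the blade's tip: 132 mm ahead of the scraper's origin and 11 mm up.
- yellow_pot: Yellow pot filled with dark compost, loose, about 180 g, in front of the slot; 60 mm across the straight rim band, 68 mm tall, tapering from 52 mm (45 mm up) to 44 mm at the foot; the rim band runs from 47 to 68 mm up. Origin: centre of the underside, z up.
- cell_free: The empty one of three square black cells in a row on a thin black tray (85 mm apart, along the tray's x). Fixed, open on top: 72 mm square outside, 64 mm inside, rim 28 mm above its underside, floor 4 mm thick. Origin: centre of its underside, 4 mm above the table; x along the row, z up.
- key_blue (a joint): Travel of the blue key in m: 0 up, 0.006 fully down (5 N, springs back).
- key_blue_top (a point): Centre of the blue key's top face, a round key 30 mm across; pressed straight down. The keys are 60 mm apart, in any order.
- key_green (a joint): Travel of the green key in m: 0 up, 0.006 fully down (5 N, springs back).
- key_green_top (a point): Centre of the green key's top face, 30 mm across.
- key_red (a joint): Travel of the red key in m, not to be pressed: 0 up, 0.006 fully down.
- key_red_top (a point): Centre of the red key's top face, 30 mm across.
- red_pot_a: Red pot with a seedling reaching 35 mm above its rim, loose, in another cell of the tray; 60 mm across the straight rim band, 68 mm tall, tapering from 52 mm (45 mm up) to 44 mm at the foot; the rim band runs from 47 to 68 mm up. Origin: centre of the underside, z up.
- red_pot_b: The other red pot with a seedling, same size, in the third cell. Origin: centre of the underside.
- feed_bottle: Bystander: green bottle, 64 mm across, 160 mm tall, loose. Origin: centre of the underside.
- seed_jar: Bystander: amber jar, 50 mm across, 75 mm tall, loose. Origin: centre of the underside.
- tin_mug: Bystander: white mug, 72 mm across, 80 mm tall, loose. Origin: centre of the underside.
- brush: Bystander: brush 180 mm long lying flat along its x. Origin: its middle, on the underside.
Mind the look-alikes: they are no part of the job. Of the things that look like the yellow_pot, the middle-sized one is meant.

How it is judged:
On the way, in this order (a step that is already met when the one before it is completed fails the run):
1. the yellow pot stands upright in the empty cell, let go (x of yellow_pot in the frame of cell_free between -0.013 and 0.013 m and y of yellow_pot in the frame of cell_free between -0.013 and 0.013 m and z of yellow_pot in the frame of cell_free below 0.01 m and angle between yellow_pot's own z axis and vertical below 0.12 rad and contact force between the fingers and yellow_pot below 0.2 N), for 0.2 s.
2. the scraper is fully home in the slot, let go (x of scraper_root in the frame of slot above -0.008 m and y of scraper_root in the frame of slot between -0.012 and 0.012 m and z of scraper_root in the frame of slot between -0.012 and 0.012 m and angle between the x axis of scraper and the x axis of steriliser, either way round below 0.15 rad and angle between scraper's own z axis and vertical below 0.15 rad and contact force between the fingers and scraper below 0.2 N), for 0.2 s.
3. the blue key is pressed down (value of joint key_blue above 0.004 m and value of joint key_green below 0.0015 m), for 0.05 s.
4. the green key is pressed down, the blue one being up again (value of joint key_green above 0.004 m and value of joint key_blue below 0.0015 m), for 0.05 s.
At the end, for the whole second after the job is handed in: Yellow pot upright (0.12 rad) on the empty cell's floor, within 13 mm of its middle each way; scraper in the slot, handle front within 8 mm of the mouth, 12 mm of its centre in y and z, in line and flat within 0.15 rad; all keys up; pot and scraper at rest (x of yellow_pot in the frame of cell_free between -0.013 and 0.013 m and y of yellow_pot in the frame of cell_free between -0.013 and 0.013 m and z of yellow_pot in the frame of cell_free below 0.01 m and angle between yellow_pot's own z axis and vertical below 0.12 rad and x of scraper_root in the frame of slot above -0.008 m and y of scraper_root in the frame of slot between -0.012 and 0.012 m and z of scraper_root in the frame of slot between -0.012 and 0.012 m and angle between the x axis of scraper and the x axis of steriliser, either way round below 0.15 rad and angle between scraper's own z axis and vertical below 0.15 rad and value of joint each of key_blue, key_green, key_red below 0.0015 m and linear speed of each of yellow_pot, scraper below 0.02 m/s); the robot touches nothing.
It fails at once if the red key is pressed (value of joint key_red above 0.003 m).
It fails at once if the blue or green key is pressed before the scraper is in (value of joint any of key_blue, key_green above 0.003 m and x of scraper_root in the frame of slot below -0.012 m).
It fails at once if blue and green keys are down together (value of joint each of key_blue, key_green above 0.003 m).
It fails at once if the yellow pot is tipped (angle between yellow_pot's own z axis and vertical above 0.5 rad).
It fails at once if a bystander (red pot, bottle, jar, mug, brush) is shifted by more than 25 mm or tipped (distance of any of red_pot_a, red_pot_b, feed_bottle, seed_jar, tin_mug, brush from where it was at the start of the episode above 0.025 m or angle between any of red_pot_a, red_pot_b, feed_bottle, seed_jar, tin_mug's own z axis and vertical above 0.4 rad).
It also fails if it takes over 69 s, if anything falls off the work surface, if the arm or the gripper's body presses on something with over 40 N, if the wrist force passes 120 N, or if a joint passes its speed limit or range.

## Working session

There is one attempt and no reset: what is moved stays moved. The work goes in short steps, Python scripts to look and compute and a tool call to move; the robot and the scene stay as the last step left them, time stands still between calls to the robot, and variables do not carry over. Pictures are saved under pics/ and viewed, at most 10 in all, crops included, and the job is handed in when it is done.

Besides the shell and the picture viewer there is one more tool, called after "Call:" in YAML: its name, and indented under it one key for each argument. step_arm: Moves the arm, as the interface text tells. Its arguments: {"type":"object","properties":{"steps":{"type":"array","items":{"type":"array","items":{"type":"number"}}},"gripper":{"type":"number"},"force":{"type":"number"}},"required":["steps"]}

```bash
mkdir -p pics; python3 - <<'E'
from cell import observe,cams,job
import cv2
for n in("scene","top"):
    cv2.imwrite(f"pics/{n}0.png",cams.get_image(n)[:,:,::-1]); c=cams.get_calibration(n); print(c)
s=observe();print(s["clock"],s["position"],s["ee_rot"],s["width"])
E
```

```text
{'fov_y': 49.38002078909282, 'cx': 318.35377920680736, 'cy': 240.98769197911145, 'world_to_cam': array([[-0.45641014,  0.88975868, -0.00438999,  0.33044973],
       [-0.67534652, -0.34320465,  0.65277687,  0.25588213],
       [ 0.57930723,  0.30089875,  0.75753751, -1.49739545],
       [ 0.        ,  0.        ,  0.        ,  1.        ]])}
{'fov_y': 50.56279190333681, 'cx': 319.5318168258205, 'cy': 245.10898016392792, 'world_to_cam': array([[ 5.70601700e-03, -9.99983477e-01,  6.98599658e-04,
        -8.89519137e-02],
       [ 9.78595534e-01,  5.72768866e-03,  2.05713333e-01,
        -5.32880130e-01],
       [-2.05713935e-01, -4.90157268e-04,  9.78612046e-01,
        -1.31403819e+00],
       [ 0.00000000e+00,  0.00000000e+00,  0.00000000e+00,
         1.00000000e+00]])}
0.1 [ 0.23552546 -0.57841707  0.22601474] [-3.08166546e+00 -6.03409674e-01  6.78664954e-04] 1.0010472961702246
```

View pics/scene0.png

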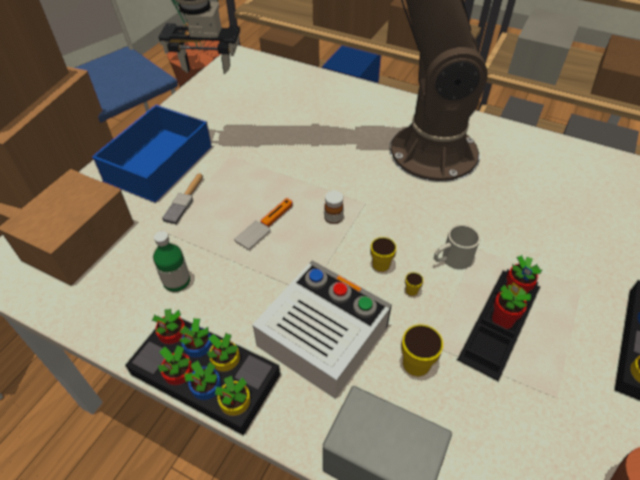

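View pics/top0.png

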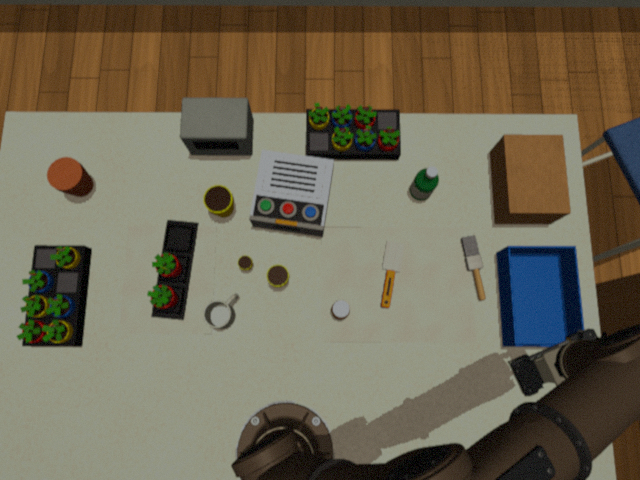

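The two views show the middle-sized yellow pot at top (278,277) / scene (383,252), and the scraper at top (389,275). The steriliser is at top (290,195), with its keys green, red, blue at (265,206), (288,209), (311,212). The free cell is at top (179,237). I'll enlarge both views for exact pixels.

```bash
python3 - <<'E'
import cv2
a=cv2.imread("pics/top0.png")
cv2.imwrite("pics/t1.png",cv2.resize(a[180:330,145:345],None,fx=4,fy=4,interpolation=cv2.INTER_CUBIC))
cv2.imwrite("pics/t2.png",cv2.resize(a[230:320,360:500],None,fx=5,fy=5,interpolation=cv2.INTER_CUBIC))
a=cv2.imread("pics/scene0.png")
cv2.imwrite("pics/s1.png",cv2.resize(a[190:390,230:430],None,fx=3,fy=3,interpolation=cv2.INTER_CUBIC))
E
```

```text
(no output)
```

View pics/t1.png

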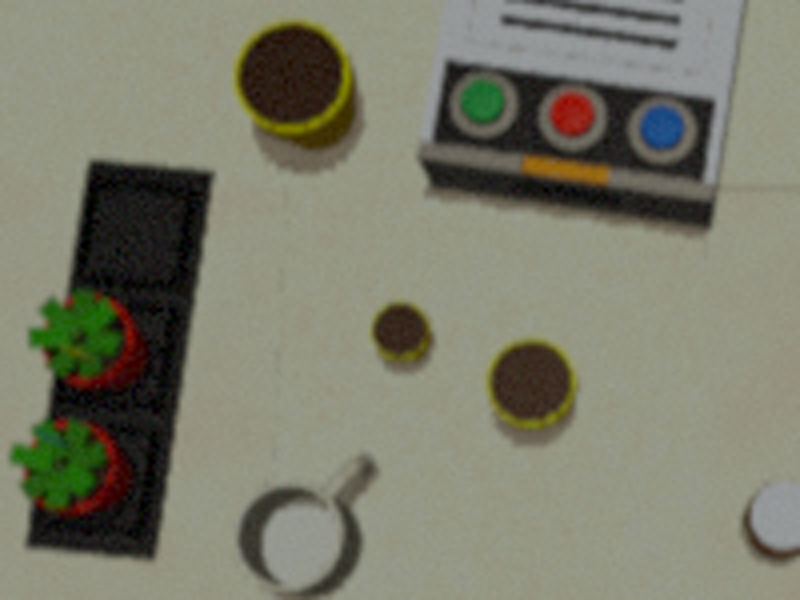

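View pics/t2.png

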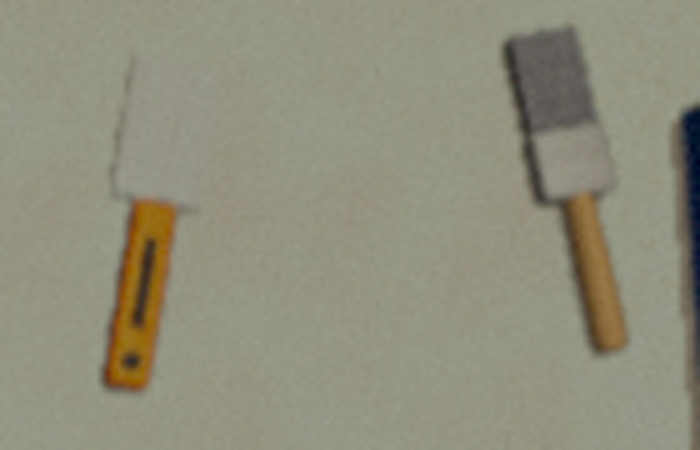

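View pics/s1.png

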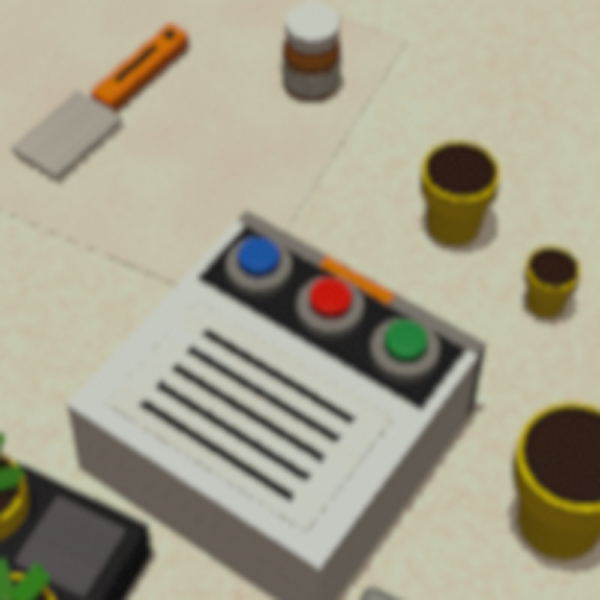

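Enlarged views: the pot rim centre is at t1 (532,384) and the keys at t1 (483,101), (573,114), (662,127). The front's top edge runs (421,150)–(716,190). The free cell spans t1 (90,163)–(212,175), and the scraper handle runs t2 (155,202)–(128,388).

```bash
cat >h.py <<'E'
import numpy as np
from cell import observe,cams,job
from scipy.optimize import least_squares
C={n:cams.get_calibration(n) for n in("scene","top")}
def ray(n,u,v):
    c=C[n];f=240/np.tan(np.radians(c["fov_y"]/2));M=c["world_to_cam"];R=M[:3,:3]
    return -R.T@M[:3,3], R.T@np.array([(u-c["cx"])/f,-(v-c["cy"])/f,-1])
def pl(n,p,z):
    o,d=ray(n,*p);return o+d*(z-o[2])/d[2]
def tri(a,b):
    A=[];y=[]
    for n,p in(("top",a),("scene",b)):
        o,d=ray(n,*p);d=d/np.linalg.norm(d);P=np.eye(3)-np.outer(d,d);A.append(P);y.append(P@o)
    A=np.vstack(A);y=np.hstack(y);x,*_=np.linalg.lstsq(A,y,rcond=None);return x,np.linalg.norm(A@x-y)
def proj(n,X):
    c=C[n];f=240/np.tan(np.radians(c["fov_y"]/2));q=c["world_to_cam"]@np.append(X,1)
    return c["cx"]+f*q[0]/-q[2],c["cy"]-f*q[1]/-q[2]
t1=lambda u,v:(145+(u+.5)/4-.5,180+(v+.5)/4-.5)
t2=lambda u,v:(360+(u+.5)/5-.5,230+(v+.5)/5-.5)
s1=lambda u,v:(230+(u+.5)/3-.5,190+(v+.5)/3-.5)
E
python3 - <<'E'
from h import *
np.set_printoptions(precision=4,suppress=True)
def show(k,x): print(k,x)
show("green",tri(t1(483,101),s1(406,340)))
show("red",tri(t1(573,114),s1(331,297)))
show("blue",tri(t1(662,127),s1(258,255)))
show("pot",tri(t1(532,384),s1(460,172))); show("pot z.068",pl("top",t1(532,384),.068)); show("pot s",pl("scene",s1(460,172),.068))
for k,p in dict(L=(421,150),R=(716,190),oL=(524,160),oR=(608,172)).items(): show("edge "+k,pl("top",t1(*p),.085))
show("edgeL s",pl("scene",s1(482,349),.085));show("edgeR s",pl("scene",s1(245,214),.085))
for p in [(90,163),(212,175),(192,292),(74,284),(30,546),(154,557)]: show("tray",pl("top",t1(*p),.032 if p[1]<500 else .032))
show("root",pl("top",t2(155,202),.022));show("end",pl("top",t2(128,388),.022))
show("root s",pl("scene",s1(104,100),.022));show("end s",pl("scene",s1(177,34),.022))
for p in [(133,57),(215,75),(114,193),(198,210)]: show("blade",pl("top",t2(*p),.013))
show("big",pl("top",t1(294,80),.09));show("small",pl("top",t1(402,330),.045));show("mug",pl("top",t1(300,545),.08));show("handle",pl("top",t1(365,465),.06))
show("jar",pl("top",(341,309),.075));show("bottle",pl("top",(428,178),.15))
print(observe()["joints"])
E
```

```text
green (array([0.6314, 0.0575, 0.1028]), np.float64(0.0005524996454464263))
red (array([ 0.6227, -0.0019,  0.103 ]), np.float64(0.00022988211948672595))
blue (array([ 0.6141, -0.0613,  0.1041]), np.float64(0.0010592525092005445))
pot (array([0.4486, 0.024 , 0.0639]), np.float64(0.0006321810048400328))
pot z.068 [0.4479 0.0241 0.068 ]
pot s [0.4522 0.0246 0.068 ]
edge L [0.6023 0.1003 0.085 ]
edge R [ 0.576  -0.0965  0.085 ]
edge oL [0.5958 0.0315 0.085 ]
edge oR [ 0.5879 -0.0246  0.085 ]
edgeL s [0.6035 0.1017 0.085 ]
edgeR s [ 0.573  -0.0941  0.085 ]
tray [0.6058 0.3367 0.032 ]
tray [0.5978 0.2517 0.032 ]
tray [0.5153 0.2609 0.032 ]
tray [0.5204 0.3419 0.032 ]
tray [0.3424 0.3589 0.032 ]
tray [0.3357 0.2759 0.032 ]
root [ 0.472  -0.2806  0.022 ]
end [ 0.3706 -0.2637  0.022 ]
root s [ 0.4753 -0.2773  0.022 ]
end s [ 0.3811 -0.2613  0.022 ]
blade [ 0.5551 -0.2715  0.013 ]
blade [ 0.5451 -0.3169  0.013 ]
blade [ 0.4783 -0.2594  0.013 ]
blade [ 0.4691 -0.3054  0.013 ]
big [0.6489 0.1861 0.09  ]
small [0.4875 0.1145 0.045 ]
mug [0.3409 0.1698 0.08  ]
handle [0.3947 0.1334 0.06  ]
jar [ 0.3607 -0.1424  0.075 ]
bottle [ 0.6918 -0.3644  0.15  ]
[ 1.0814  0.4352  0.025   1.574  -0.0116  1.134  -0.0751]
```

```bash
python3 - <<'E'
import cv2,numpy as np
g=lambda a:(255*(np.clip(a/110.,0,1))**.6).astype('uint8')
a=cv2.imread("pics/top0.png");b=cv2.imread("pics/scene0.png")
A=cv2.resize(g(a[215:325,145:205]),None,fx=5,fy=5,interpolation=cv2.INTER_CUBIC)
B=cv2.resize(g(b[265:385,455:545]),None,fx=4.5,fy=4.5,interpolation=cv2.INTER_CUBIC)
o=np.zeros((560,720,3),'uint8');o[:550,:300]=A;o[:540,310:715]=B;cv2.imwrite("pics/tray.png",o)
E
```

```text
(no output)
```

View pics/tray.png

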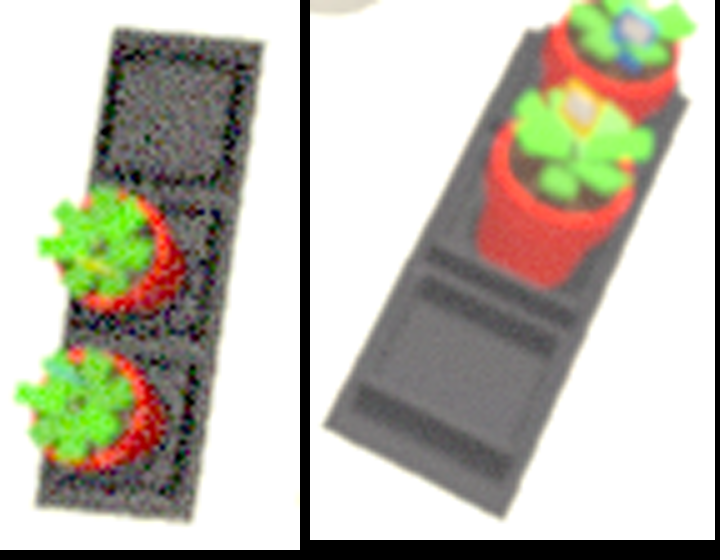

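Call:
step_arm:
  steps:
    - [10,30,0,0,0,-0.08]
    - [10,30,0,0,0,-0.08]
    - [10,30,0,0,0,-0.08]
    - [10,30,0,0,0,-0.08]
    - [10,30,0,0,0,-0.08]
    - [10,30,0,0,0,-0.07]
    - [10,30,0,0,0,0]
    - [10,30,0,0,0,0]
    - [10,30,0,0,0,0]
    - [10,30,0,0,0,0]
    - [10,30,0,0,0,0]
    - [10,30,0,0,0,0]
    - [10,30,0,0,0,0]
    - [10,30,0,0,0,0]
    - [10,30,0,0,0,0]
    - [10,30,0,0,0,0]
    - [10,30,0,0,0,0]
    - [10,30,0,0,0,0]
    - [10,30,0,0,0,0]
    - [10,30,0,0,0,0]
  gripper: 1

```text
clock: 1.77
position: [0.4357, 0.0226, 0.2267]
ee_rot: [3.139, -0.131, -0.0]
force: [1.1, -0.7, -0.1]
width: 1.0
gripper_force: 0.0
```

The enhanced tray view gives plate corners at top-crop (114,28), (263,42), (190,520), (38,505), with the free cell at the far (+x) end. In the scene view the plate's near corners are at (326,426) and (505,518).

```bash
python3 - <<'E'
from h import *
np.set_printoptions(precision=4,suppress=True)
q=lambda u,v:(145+(u+.5)/5-.5,215+(v+.5)/5-.5)
w=lambda u,v:(455+(u-310+.5)/4.5-.5,265+(v+.5)/4.5-.5)
for z in(.004,.008):
    c=np.array([pl("top",q(*p),z) for p in[(114,28),(263,42),(190,520),(38,505)]])
    m=c.mean(0);d=(c[0]+c[1]-c[2]-c[3])/2;L=np.linalg.norm(d);d/=L
    print(z,c[:,:2],m,L,np.linalg.norm(c[0]-c[1]),np.arctan2(d[1],d[0]),"cell",m+.085*d)
a=np.array([pl("scene",w(*p),.004) for p in[(326,426),(505,518),(688,100),(530,30)]]);print("scene corners R-far,L-far,L-near,R-near",a[:,:2],a.mean(0))
i=np.array([pl("scene",w(*p),.008) for p in[(400,300),(555,350),(508,450)]]);print("inner",i)
print("inner-top far lip", [pl("scene",w(*p),.032) for p in [(358,398),(510,470),(428,285),(552,345)]])
print(observe()["position"])
E
```

```text
0.004 [[0.6136 0.3446]
 [0.606  0.26  ]
 [0.3381 0.2848]
 [0.3457 0.3679]] [0.4759 0.3143 0.004 ] 0.26896900727026635 0.08502454514186499 -0.08962897179542963 cell [0.5605 0.3067 0.004 ]
0.008 [[0.6126 0.3434]
 [0.605  0.259 ]
 [0.3379 0.2837]
 [0.3454 0.3666]] [0.4752 0.3132 0.008 ] 0.26819589471209127 0.08478015436885585 -0.08962897179542964 cell [0.5599 0.3056 0.008 ]
scene corners R-far,L-far,L-near,R-near [[0.6074 0.2605]
 [0.615  0.3441]
 [0.3494 0.368 ]
 [0.3413 0.2862]] [0.4783 0.3147 0.004 ]
inner [[0.5308 0.2717 0.008 ]
 [0.5243 0.3428 0.008 ]
 [0.5844 0.3365 0.008 ]]
inner-top far lip [array([0.6046, 0.2685, 0.032 ]), array([0.6086, 0.3374, 0.032 ]), array([0.5337, 0.2802, 0.032 ]), array([0.539 , 0.3385, 0.032 ])]
[0.4357 0.0226 0.2267]
```

Call:
step_arm:
  steps:
    - [4,0,-25,0,0,0]
    - [4,0,-25,0,0,0]
    - [4,1,-25,0,0,0]
    - [2,1,-20,0,0,0]
    - [0,0,0,0,0,0]

```text
clock: 2.18
position: [0.4475, 0.023, 0.1284]
ee_rot: [3.138, -0.13, -0.01]
force: [-0.3, -0.0, 0.5]
width: 1.001
gripper_force: 0.0
```

Call:
step_arm:
  steps:
    - [1,0,-20,0,0,0]
    - [1,0,-20,0,0,0]
    - [0,1,-20,0,0,0]
    - [0,0,-20,0,0,0]
    - [0,0,-9,0,0,0]
    - [0,0,0,0,0,0]

```text
clock: 2.68
position: [0.4509, 0.0239, 0.042]
ee_rot: [3.138, -0.131, -0.004]
force: [0.0, -0.1, -0.3]
width: 1.0
gripper_force: 0.0
```

Call:
step_arm:
  steps:
    - [0,0,0,0,0,0]
    - [0,0,0,0,0,0]
    - [0,0,0,0,0,0]
    - [0,0,0,0,0,0]
    - [0,0,0,0,0,0]
    - [0,0,0,0,0,0]
    - [0,0,0,0,0,0]
    - [0,0,0,0,0,0]
  gripper: 0.5
  force: 20

```text
clock: 3.35
position: [0.4522, 0.0242, 0.0433]
ee_rot: [3.139, -0.131, 0.002]
force: [-1.2, 0.5, 7.1]
width: 0.648
gripper_force: 20.0
```

Call:
step_arm:
  steps:
    - [0,0,10,0,0,0]
    - [0,0,20,0,0,0]
    - [0,0,25,0,0,0]
    - [0,0,30,0,0,0]
    - [0,0,25,0,0,0]
    - [5,12,5,0,0,0]
    - [9,22,0,0,0,0]
    - [11,27,0,0,0,0]
    - [11,27,0,0,0,0]
    - [11,27,0,0,0,0]
    - [11,27,0,0,0,0]
    - [11,27,0,0,0,0]
    - [11,27,0,0,0,0]
    - [11,27,0,0,0,0]
    - [10,27,0,0,0,0]
    - [6,20,0,0,0,0]
    - [3,12,0,0,0,0]
    - [0,0,0,0,0,0]

```text
clock: 4.85
position: [0.5608, 0.3098, 0.1566]
ee_rot: [-3.138, 0.125, 0.003]
force: [0.2, -0.2, -1.4]
width: 0.647
gripper_force: 20.0
```

```bash
python3 - <<'E'
from h import *
import cv2
a=cams.get_image("top")[:,:,::-1];b=cams.get_image("scene")[:,:,::-1]
o=np.hstack([cv2.resize(a[170:330,130:260],None,fx=3,fy=3),cv2.resize(b[190:350,440:570],None,fx=3,fy=3)]);cv2.imwrite("pics/p2.png",o)
print(observe()["position"])
E
```

```text
[0.56112542 0.30565899 0.15683471]
```

View pics/p2.png

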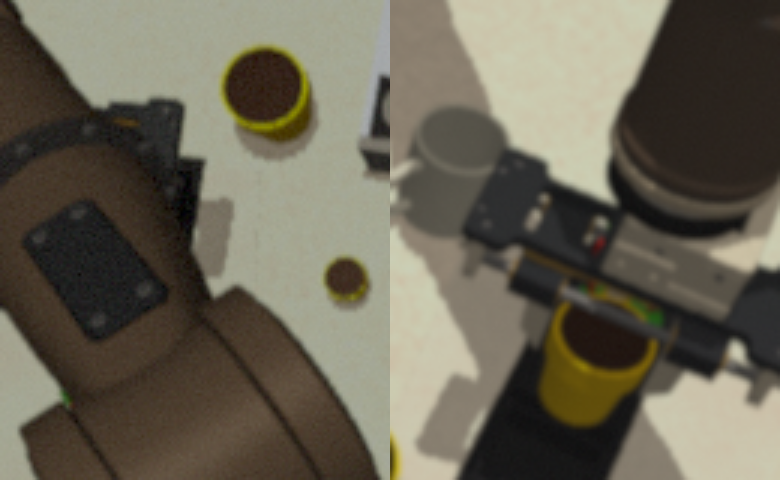

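The scene view shows the pot hanging upright in the gripper at crop (605,350), over the free cell. Lowering now.

Call:
step_arm:
  steps:
    - [1,1,-15,0,0,0]
    - [1,0,-20,0,0,0]
    - [1,0,-20,0,0,0]
    - [0,0,-15,0,0,0]
    - [0,0,-12,0,0,0]
    - [0,0,-8,0,0,0]
    - [0,0,-6,0,0,0]
    - [0,0,-3,0,0,0]
    - [0,0,0,0,0,0]
    - [0,0,0,0,0,0]

```text
clock: 5.78
position: [0.5651, 0.3073, 0.0593]
ee_rot: [-3.138, 0.131, -0.001]
force: [-0.0, 0.9, -2.3]
width: 0.647
gripper_force: 20.0
```

Call:
step_arm:
  steps:
    - [0,0,-3,0,0,0]
    - [0,0,-3,0,0,0]
    - [0,0,-2,0,0,0]
    - [0,0,0,0,0,0]

```text
clock: 6.12
position: [0.565, 0.3073, 0.0514]
ee_rot: [-3.139, 0.131, -0.001]
force: [-2.2, -1.0, 5.5]
width: 0.649
gripper_force: 20.0
```

Call:
step_arm:
  steps:
    - [0,0,0,0,0,0]
    - [0,0,0,0,0,0]
    - [0,0,0,0,0,0]
    - [0,0,0,0,0,0]
    - [0,0,0,0,0,0]
    - [0,0,0,0,0,0]
    - [0,0,15,0,0,0]
    - [0,0,25,0,0,0]
    - [0,0,35,0,0,0]
    - [0,0,35,0,0,0]
    - [0,0,35,0,0,0]
    - [0,-20,30,0,0,0]
    - [-5,-35,0,0,0,0]
    - [-5,-38,0,0,0,0]
    - [-10,-38,0,0,0,0]
    - [-10,-38,0,0,0,0]
    - [-10,-38,0,0,0,0]
    - [-10,-38,0,0,0,0]
    - [-10,-38,0,0,0,-0.04]
    - [-10,-38,0,0,0,-0.04]
  gripper: 1

```text
clock: 7.78
position: [0.4939, -0.0156, 0.2259]
ee_rot: [3.131, -0.259, 0.001]
force: [1.0, -0.9, 0.1]
width: 1.002
gripper_force: 0.0
```

Call:
step_arm:
  steps:
    - [-10,-38,0,0,0,0]
    - [-10,-38,0,0,0,0]
    - [-10,-38,0,0,0,0]
    - [-10,-38,0,0,0,0]
    - [-10,-38,0,0,0,0]
    - [-10,-38,0,0,0,0]
    - [-5,-20,0,0,0,0]
    - [0,0,0,0,0,0]

```text
clock: 8.45
position: [0.4274, -0.2675, 0.2257]
ee_rot: [3.128, -0.268, -0.001]
force: [-0.4, -0.5, -0.1]
width: 1.003
gripper_force: 0.0
```

```bash
python3 - <<'E'
from h import *
import cv2
a=cams.get_image("top")[:,:,::-1];b=cams.get_image("scene")[:,:,::-1]
o=np.hstack([cv2.resize(a[200:330,140:270],None,fx=3,fy=3,interpolation=2),cv2.resize(b[250:380,420:550],None,fx=3,fy=3,interpolation=2)]);cv2.imwrite("pics/p3.png",o)
print(observe()["position"],observe()["ee_rot"])
E
```

```text
[ 0.42946522 -0.26230482  0.22568324] [-3.13066049e+00  2.59406170e-01  1.89300669e-06]
```

View pics/p3.png

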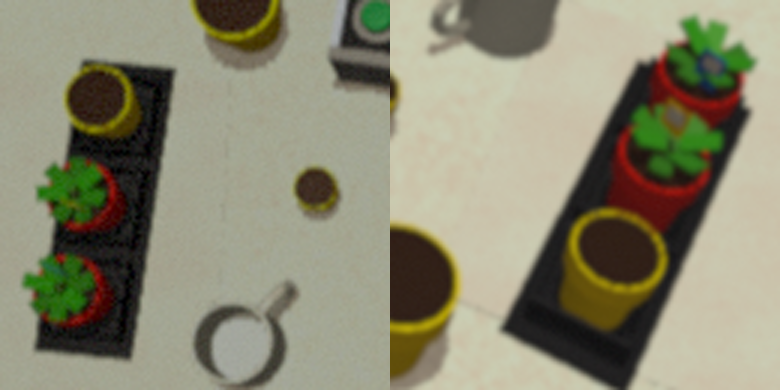

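The pot stands in the free cell: rim centre at p3 (99,98) in the top view and (617,247) in the scene view.

```bash
python3 - <<'E'
from h import *
np.set_printoptions(precision=4,suppress=True)
print(pl("top",(172.8,232.4),.076),pl("scene",(495.3,332),.076),tri((172.8,232.4),(495.3,332)))
E
```

```text
[0.5614 0.3057 0.076 ] [0.5607 0.3063 0.076 ] (array([0.5612, 0.3059, 0.0765]), np.float64(0.0005119834705813631))
```

Call:
step_arm:
  steps:
    - [0,-4,-20,0,0,0]
    - [0,-4,-35,0,0,0]
    - [0,-2,-35,0,0,0]
    - [0,0,-35,0,0,0]
    - [0,0,-35,0,0,0]
    - [0,0,-20,0,0,0]
    - [0,0,-10,0,0,0]
    - [0,0,0,0,0,0]
    - [0,0,0,0,0,0]

```text
clock: 9.3
position: [0.4306, -0.271, 0.0363]
ee_rot: [-3.131, 0.254, -0.0]
force: [0.2, -0.3, -0.2]
width: 1.002
gripper_force: 0.0
```

Call:
step_arm:
  steps:
    - [0,0,-14,0,0,0]
    - [0,0,-12,0,0,0]
    - [0,0,-5,0,0,0]
    - [0,0,0,0,0,0]
    - [0,0,0,0,0,0]

```text
clock: 9.72
position: [0.4305, -0.272, 0.0058]
ee_rot: [3.131, -0.256, 0.002]
force: [0.0, 0.1, -0.5]
width: 0.998
gripper_force: 0.0
```

Call:
step_arm:
  steps:
    - [0,0,-2,0,0,0]
    - [0,0,0,0,0,0]
    - [0,0,0,0,0,0]
    - [0,0,0,0,0,0]
    - [0,0,0,0,0,0]
    - [0,0,0,0,0,0]
    - [0,0,0,0,0,0]
    - [0,0,0,0,0,0]
    - [0,0,0,0,0,0]
    - [0,0,0,0,0,0]
    - [0,0,0,0,0,0]
    - [0,0,0,0,0,0]
  gripper: 0.1
  force: 40

```text
clock: 10.72
position: [0.4297, -0.272, 0.0027]
ee_rot: [3.131, -0.256, 0.0]
force: [-0.3, -0.1, 0.4]
width: 0.259
gripper_force: 39.8
```

Call:
step_arm:
  steps:
    - [0,0,8,0,0,0]
    - [0,0,18,0,0,0]
    - [0,0,28,0,0,0]
    - [0,0,32,0,0,0]
    - [0,0,26,0,0,0]
    - [0,12,10,0,0,0]
    - [0,25,0,0,0,0]
    - [0,32,0,0,0,0.023]
    - [0,35,0,0,0,0]
    - [0,35,0,0,0,0]
    - [1,35,0,0,0,0]
    - [1,35,0,0,0,0]
    - [1,32,0,0,0,0]
    - [1,28,0,0,0,0]
    - [0,18,0,0,0,0]
    - [0,9,0,0,0,0]
    - [0,0,0,0,0,0]
    - [0,0,0,0,0,0]
    - [0,0,0,0,0,0]

```text
clock: 12.3
position: [0.4334, 0.0227, 0.1245]
ee_rot: [3.133, -0.223, -0.001]
force: [0.2, -0.4, -1.5]
width: 0.26
gripper_force: 39.8
```

```bash
python3 - <<'E'
from h import *
import cv2
a=cams.get_image("top")[:,:,::-1];b=cams.get_image("scene")[:,:,::-1]
o=np.hstack([cv2.resize(a[170:300,220:350],None,fx=3,fy=3,interpolation=2),cv2.resize(b[180:310,270:400],None,fx=3,fy=3,interpolation=2)]);cv2.imwrite("pics/p4.png",o)
print(observe()["position"],observe()["ee_rot"],observe()["force"])
E
```

```text
[0.43361234 0.02264747 0.1246362 ] [ 3.13300291e+00 -2.23969044e-01 -4.90081391e-04] [-0.16766412  0.24826567 -1.93620411]
```

View pics/p4.png

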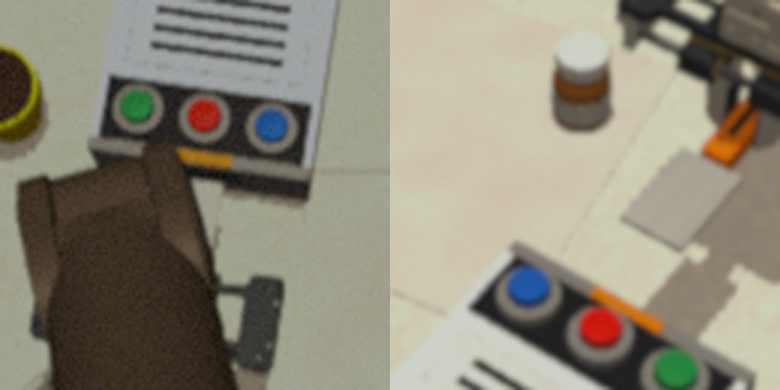

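The scraper hangs level in the gripper. In the scene view its tip corners are at crop (624,215) and (682,249), and its right blade corner is at (742,178). I'll compare with the predicted tip.

```bash
python3 - <<'E'
from h import *
np.set_printoptions(precision=4,suppress=True)
k=lambda u,v:(270+(u-390+.5)/3-.5,180+(v+.5)/3-.5)
a=[pl("scene",k(*p),.133) for p in[(624,215),(682,249),(742,178),(688,150)]];print(np.array(a))
t=(a[0]+a[1])/2;print("tip",t,"yaw",np.arctan2(*(a[1]-a[2])[1::-1]),np.arctan2(*(a[0]-a[3])[1::-1]),"width",np.linalg.norm(a[0]-a[1]))
x=np.array([np.cos(-.143),np.sin(-.143),0]);P=np.array(observe()["position"])
print("pred tip",P+x*.126)
# steriliser fit from both views: front edge centre via orange bar & corners & keys
e=np.array([pl("top",t1(*p),.085) for p in[(421,150),(716,190)]]+[pl("scene",s1(*p),.085) for p in[(482,349),(245,214)]])
print("front mid top/scene",e[:2].mean(0),e[2:].mean(0))
print("orange",tri(t1(566,165),s1(358,278)), "k",tri(k(0+390,0) and (220+203/3,170+116/3),k(600,327)))
print("funnel pred px",proj("top",[.586,.003,.05]))
E
```

```text
[[ 0.5496 -0.0204  0.133 ]
 [ 0.5589  0.0275  0.133 ]
 [ 0.4811  0.0395  0.133 ]
 [ 0.474  -0.0051  0.133 ]]
tip [0.5543 0.0036 0.133 ] yaw -0.15359022558422425 -0.19915506837657287 width 0.04874590285404587
pred tip [0.5583 0.0047 0.1246]
front mid top/scene [0.5892 0.0019 0.085 ] [0.5882 0.0038 0.085 ]
orange (array([0.5912, 0.0035, 0.0898]), np.float64(0.0005865323742219762)) k (array([ 0.6219, -0.0021,  0.1017]), np.float64(0.0014174275862888577))
funnel pred px (np.float64(287.05008251550345), np.float64(226.45027963292918))
```

Call:
step_arm:
  steps:
    - [0,1,-10,0,0,0]
    - [0,1,-18,0,0,0]
    - [0,1,-20,0,0,0]
    - [0,0,-18,0,0,0]
    - [0,0,-12,0,0,0]
    - [0,0,-5,0,0,0]
    - [0,0,0,0,0,0]
    - [0,0,0,0,0,0]

```text
clock: 13.07
position: [0.4339, 0.0267, 0.042]
ee_rot: [3.134, -0.222, -0.0]
force: [-0.1, -0.5, -0.3]
width: 0.261
gripper_force: 39.8
```

```bash
python3 - <<'E'
from h import *
import cv2
a=cams.get_image("top")[:,:,::-1];b=cams.get_image("scene")[:,:,::-1]
o=np.hstack([cv2.resize(a[190:260,260:330],None,fx=5.5,fy=5.5,interpolation=2),cv2.resize(b[220:290,320:390],None,fx=5.5,fy=5.5,interpolation=2)]);cv2.imwrite("pics/p5.png",o)
print(observe()["position"],observe()["ee_rot"],observe()["force"])
E
```

```text
[0.43437416 0.02696545 0.04248466] [-3.13368271e+00  2.21013953e-01 -1.99743608e-03] [ 0.02654516  0.69110222 -2.07643773]
```

View pics/p5.png

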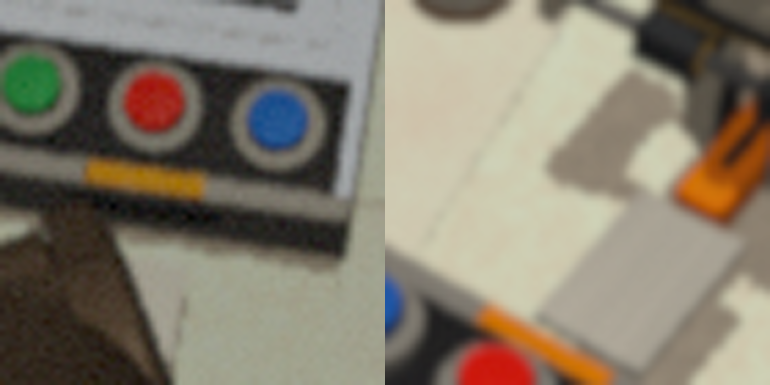

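Tip corners are at crop (540,315) and (640,370), with the orange bar at (480,310)–(612,378): aligned. Inserting.

Call:
step_arm:
  steps:
    - [7,-1,0,0,0,0]
    - [10,-1.4,0,0,0,0]
    - [8,-1.1,0,0,0,0]
    - [6,-0.9,0,0,0,0]
    - [5,-0.7,0,0,0,0]
    - [5,-0.7,0,0,0,0]
    - [5,-0.7,0,0,0,0]
    - [0,0,0,0,0,0]

```text
clock: 13.83
position: [0.4809, 0.0206, 0.0417]
ee_rot: [-3.134, 0.221, -0.001]
force: [1.3, 0.1, -1.8]
width: 0.259
gripper_force: 39.8
```

Call:
step_arm:
  steps:
    - [6,-0.8,0,0,0,0]
    - [6,-0.8,0,0,0,0]
    - [6,-0.8,0,0,0,0]
    - [6,-0.8,0,0,0,0]
    - [6,-0.8,0,0,0,0]
    - [6,-0.8,0,0,0,0]
    - [6,-0.8,0,0,0,0]
    - [0,0,0,0,0,0]

```text
clock: 14.5
position: [0.5233, 0.0149, 0.0418]
ee_rot: [-3.134, 0.221, -0.002]
force: [0.5, 0.1, -1.1]
width: 0.259
gripper_force: 39.8
```

Call:
step_arm:
  steps:
    - [5,-0.7,0,0,0,0]
    - [4,-0.6,0,0,0,0]
    - [3,-0.4,0,0,0,0]
    - [2,-0.3,0,0,0,0]
    - [2,-0.3,0,0,0,0]
    - [0,0,0,0,0,0]

```text
clock: 15.0
position: [0.5377, 0.0127, 0.0416]
ee_rot: [3.134, -0.22, -0.001]
force: [-0.4, -0.3, -2.0]
width: 0.259
gripper_force: 39.8
```

Call:
step_arm:
  steps:
    - [2,-0.3,0,0,0,0]
    - [2,-0.3,0,0,0,0]
    - [1.5,-0.2,0,0,0,0]
    - [0,0,0,0,0,0]
    - [0,0,0,0,0,0]

```text
clock: 15.42
position: [0.5381, 0.0124, 0.0404]
ee_rot: [3.133, -0.218, -0.014]
force: [-12.2, 2.8, 0.3]
width: 0.258
gripper_force: 39.9
```

Call:
step_arm:
  steps:
    - [-4,0.6,0,0,0,0]
    - [0,0,0,0,0,0]

```text
clock: 15.58
position: [0.538, 0.0127, 0.0415]
ee_rot: [3.134, -0.219, -0.002]
force: [-5.4, 1.0, -2.2]
width: 0.256
gripper_force: 39.9
```

Call:
step_arm:
  steps:
    - [0,0,0,0,0,0]
    - [0,0,0,0,0,0]
    - [0,0,0,0,0,0]
    - [0,0,0,0,0,0]
    - [0,0,0,0,0,0]
    - [0,0,0,0,0,0]
    - [-5,0,15,0,0,0]
    - [-15,0,25,0,0,0]
    - [-25,0,30,0,0,0]
    - [-30,0,30,0,0,0]
    - [-30,0,20,0,0,0]
    - [-30,0,10,0,0,0]
    - [0,0,0,0,0,0]
  gripper: 1

```text
clock: 16.67
position: [0.4006, 0.0123, 0.1729]
ee_rot: [3.133, -0.219, 0.0]
force: [-0.9, 0.2, -0.5]
width: 0.996
gripper_force: 0.0
```

```bash
python3 - <<'E'
from h import *
import cv2
a=cams.get_image("top")[:,:,::-1];b=cams.get_image("scene")[:,:,::-1]
o=np.hstack([cv2.resize(a[190:290,240:340],None,fx=3.9,fy=3.9,interpolation=2),cv2.resize(b[210:310,310:410],None,fx=3.9,fy=3.9,interpolation=2)]);cv2.imwrite("pics/p6.png",o)
print(observe()["position"],observe()["ee_rot"],observe()["force"])
E
```

```text
[0.40476796 0.01239312 0.17197923] [ 3.1335751  -0.22020829  0.00356353] [-0.30404105  0.31451355  0.46326724]
```

View pics/p6.png

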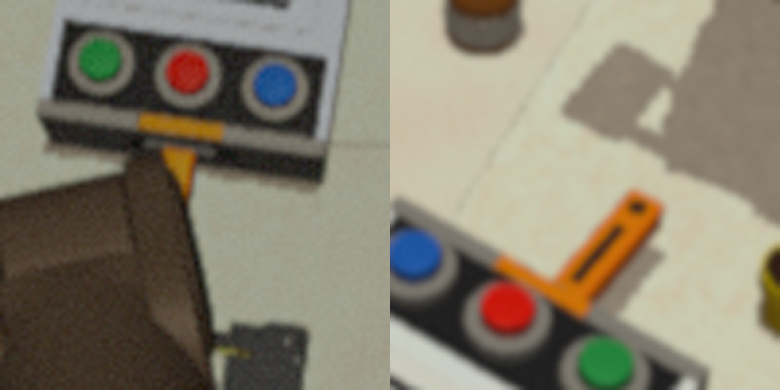

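The handle is at the front under the bar, lying straight, with its end at scene crop (645,200). That was my eleventh viewed picture, one over the limit of ten, so I'll view no more and rely on numbers.

```bash
python3 - <<'E'
from h import *
np.set_printoptions(precision=4,suppress=True)
k=lambda u,v:(310+(u-390+.5)/3.9-.5,210+(v+.5)/3.9-.5)
for z in(.054,.061): print(z,pl("scene",k(645,201),z))
x=np.array([np.cos(-.14),np.sin(-.14)]);e=np.array([.5865,.003])-.104*x;print("expected end",e)
h=cams.get_image("scene").astype(int);import cv2
m=((h[:,:,0]>150)&(h[:,:,2]<60)&(h[:,:,1]>50)&(h[:,:,1]<150)).astype('uint8');m[:240]=0;m[:,:340]=0;m[300:]=0;m[:,392:]=0
p=np.argwhere(m)[:,::-1].astype('float32');print(len(p),p.min(0),p.max(0))
E
```

```text
0.054 [0.4871 0.0212 0.054 ]
0.061 [0.4925 0.0229 0.061 ]
expected end [0.4835 0.0175]
301 [340. 260.] [378. 290.]
```

Call:
step_arm:
  steps:
    - [10,2,0,0,0,0]
    - [15,4,-10,0,0,0]
    - [15,3,-20,0,0,0]
    - [4,0,-30,0,0,0]
    - [0,0,-30,0,0,0]
    - [0,0,-25,0,0,0]
    - [0,0,-15,0,0,0]
    - [0,0,-5,0,0,0]
    - [0,0,0,0,0,0]
    - [0,0,0,0,0,0]
  gripper: 0
  force: 20

```text
clock: 17.65
position: [0.4496, 0.0218, 0.036]
ee_rot: [-3.134, 0.22, 0.001]
force: [0.4, -0.2, -0.6]
width: 0.324
gripper_force: 0.0
```

Call:
step_arm:
  steps:
    - [5,-0.7,0,0,0,0]
    - [5,-0.7,0,0,0,0]
    - [4,-0.6,0,0,0,0]
    - [4,-0.6,0,0,0,0]
    - [0,0,0,0,0,0]

```text
clock: 18.07
position: [0.4681, 0.0188, 0.0367]
ee_rot: [-3.134, 0.221, -0.002]
force: [-1.0, 0.2, -0.1]
width: 0.01
gripper_force: 0.0
```

Call:
step_arm:
  steps:
    - [2,-0.3,0,0,0,0]
    - [2,-0.3,0,0,0,0]
    - [2,-0.3,0,0,0,0]
    - [1,-0.1,0,0,0,0]
    - [0,0,0,0,0,0]

```text
clock: 18.48
position: [0.4689, 0.0184, 0.0355]
ee_rot: [3.133, -0.218, -0.013]
force: [-14.7, 2.9, 12.0]
width: 0.005
gripper_force: 7.5
```

Call:
step_arm:
  steps:
    - [-8,1,0,0,0,0]
    - [-12,1.7,0,0,0,0]
    - [-10,0,20,0,0,0]
    - [0,0,35,0,0,0]
    - [0,0,35,0,0,0]
    - [0,0,30,0,0,0]
    - [10,-8,10,0,0,0]
    - [25,-12,0,0,0,0]
    - [30,-15,0,0,0,0]
    - [30,-15,0,0,0,0]
    - [30,-15,0,0,0,0]
    - [30,-12,0,0,0,0]
    - [15,-6,0,0,0,0]
    - [0,0,0,0,0,0]
    - [0,0,0,0,0,0]

```text
clock: 19.73
position: [0.6139, -0.0627, 0.1656]
ee_rot: [-3.134, 0.221, 0.001]
force: [-0.9, -0.2, -0.5]
width: 0.005
gripper_force: 0.0
```

Over the blue key. Lowering to just above it, then pressing.

Call:
step_arm:
  steps:
    - [0,1,-15,0,0,0]
    - [0,0,-20,0,0,0]
    - [0,0,-12,0,0,0]
    - [0,0,-6,0,0,0]
    - [0,0,-3,0,0,0]
    - [0,0,0,0,0,0]

```text
clock: 20.23
position: [0.6133, -0.0611, 0.11]
ee_rot: [3.134, -0.22, -0.001]
force: [-1.1, 0.4, 0.3]
width: 0.002
gripper_force: 0.0
```

Call:
step_arm:
  steps:
    - [0,0,-2,0,0,0]
    - [0,0,-2,0,0,0]
    - [0,0,-2,0,0,0]
    - [0,0,-2,0,0,0]
    - [0,0,-2,0,0,0]
    - [0,0,0,0,0,0]

```text
clock: 20.73
position: [0.6144, -0.0613, 0.1013]
ee_rot: [3.134, -0.22, 0.002]
force: [-0.9, 1.0, 8.1]
width: 0.007
gripper_force: 4.2
```

Call:
step_arm:
  steps:
    - [0,0,-2,0,0,0]
    - [0,0,-2,0,0,0]
    - [0,0,-1,0,0,0]
    - [0,0,0,0,0,0]
    - [0,0,0,0,0,0]

```text
clock: 21.15
position: [0.6147, -0.0613, 0.1004]
ee_rot: [3.133, -0.221, 0.006]
force: [-15.7, -0.6, 48.8]
width: 0.007
gripper_force: 24.4
```

Call:
step_arm:
  steps:
    - [0,0,8,0,0,0]
    - [0,0,15,0,0,0]
    - [0,0,25,0,0,0]
    - [3,20,0,0,0,0]
    - [4,30,0,0,0,0]
    - [5,34,0,0,0,0]
    - [4,25,0,0,0,0]
    - [1,10,0,0,0,0]
    - [0,0,-15,0,0,0]
    - [0,0,-15,0,0,0]
    - [0,0,-5,0,0,0]
    - [0,0,0,0,0,0]
    - [0,0,0,0,0,0]

```text
clock: 22.23
position: [0.6307, 0.0571, 0.1083]
ee_rot: [3.133, -0.221, -0.001]
force: [-0.3, 0.7, 0.5]
width: 0.007
gripper_force: 0.0
```

Call:
step_arm:
  steps:
    - [0,0,-1,0,0,0]
    - [0,0,-1,0,0,0]
    - [0,0,0,0,0,0]

```text
clock: 22.48
position: [0.6314, 0.0573, 0.1068]
ee_rot: [3.134, -0.221, 0.002]
force: [0.1, -0.6, 0.7]
width: 0.005
gripper_force: 0.8
```

Call:
step_arm:
  steps:
    - [0,0,-2,0,0,0]
    - [0,0,0,0,0,0]

```text
clock: 22.65
position: [0.6314, 0.0574, 0.1045]
ee_rot: [3.134, -0.221, 0.002]
force: [0.8, -1.2, 2.7]
width: 0.004
gripper_force: 1.5
```

Call:
step_arm:
  steps:
    - [0,0,-2,0,0,0]
    - [0,0,-2,0,0,0]
    - [0,0,-2,0,0,0]
    - [0,0,-1,0,0,0]
    - [0,0,0,0,0,0]
    - [0,0,0,0,0,0]

```text
clock: 23.15
position: [0.6316, 0.0574, 0.1008]
ee_rot: [3.134, -0.221, 0.005]
force: [-9.6, -4.0, 34.0]
width: 0.002
gripper_force: 16.9
```

Spring force ramps from contact at 0.107 m to a stiff stop at 0.1005 m, so the key is fully down. Releasing and retreating.

Call:
step_arm:
  steps:
    - [0,0,8,0,0,0]
    - [0,0,15,0,0,0]
    - [0,0,30,0,0,0]
    - [0,0,40,0,0,0]
    - [0,0,30,0,0,0]
    - [-25,-25,0,0,0,0]
    - [-30,-35,0,0,0,0]
    - [-30,-35,0,0,0,0]
    - [-30,-35,0,0,0,0]
    - [-30,-35,0,0,0,0]
    - [-20,-35,0,0,0,0]
    - [-10,-35,0,0,0,0]
    - [-5,-35,0,0,0,0]
    - [0,-25,0,0,0,0]
    - [0,0,0,0,0,0]
    - [0,0,0,0,0,0]

```text
clock: 24.48
position: [0.4616, -0.225, 0.2197]
ee_rot: [-3.133, 0.225, 0.002]
force: [0.8, 1.2, 0.0]
width: 0.007
gripper_force: 0.0
```

```bash
python3 - <<'E'
from h import *
import cv2
np.set_printoptions(precision=4,suppress=True)
def orange(n):
    h=cams.get_image(n).astype(int);return (h[:,:,0]>150)&(h[:,:,2]<70)&(h[:,:,1]>60)&(h[:,:,1]<170)&(h[:,:,0]-h[:,:,1]>40)
m=orange("top");p=np.argwhere(m)[:,::-1]
s=p[(p[:,0]>265)&(p[:,0]<310)&(p[:,1]>215)&(p[:,1]<275)]
print("top orange",len(s),s.min(0),s.max(0))
for r in range(s[:,1].min(),s[:,1].max()+1): 
    q=s[s[:,1]==r][:,0]
    if len(q): print(r,q.min(),q.max(),end="; ")
for X in([.5855,.003,.061],[.4835,.0175,.056],[.4835,.0175,.061]): print(proj("top",X))
print(observe()["clock"],observe()["position"])
E
```

```text
top orange 246 [276 220] [296 264]
220 276 281; 221 276 288; 222 278 295; 223 284 296; 224 291 296; 228 283 283; 229 282 288; 230 282 288; 231 281 288; 232 281 288; 233 281 288; 234 281 288; 235 281 288; 236 281 288; 237 281 287; 238 280 287; 239 280 287; 240 280 287; 241 280 287; 242 280 287; 243 280 286; 244 279 286; 245 279 286; 246 279 286; 247 279 286; 248 279 286; 249 279 285; 250 278 285; 251 278 285; 252 278 285; 253 278 285; 254 278 285; 255 278 284; 256 277 284; 257 277 284; 258 277 284; 259 277 284; 260 277 284; 261 277 284; 262 276 283; 263 276 283; 264 277 283; (np.float64(286.79510319432205), np.float64(225.64724374173065))
(np.float64(280.76577945818906), np.float64(263.10155194922515))
(np.float64(280.6269793208937), np.float64(262.7805120508687))
24.5333 [ 0.4621 -0.2233  0.2197]
```

```bash
python3 - <<'E'
from cell import job
print(job.sign_off())
E
```

```text
the job is handed in; nothing more can be done
None
```

I handed the job in at about 24.5 s; the sign-off returned no verdict. The pot measured within about 2 mm of the free cell's middle, the scraper is pushed against a hard stop with its handle at the front, and blue then green were each pressed to a stiff stop and released. I viewed 11 pictures, one over the limit of 10.

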